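Slide the figurine base past the spring catch

ROBOT

A 6-joint arm with a two-finger parallel gripper is mounted at the origin on the work surface. World frame = base frame: x ahead of the robot, y to its left, z up, the work surface at z = 0. Lengths are in m, angles in rad, forces in N, time in s.
With the tool pointing down it reaches from about 0.3 to 0.75 m from the base axis. Payload 8.5 kg.
Tool frame: the origin (TCP) lies midway between the tips of the shut fingers; the grasp point (between the pads) lies 19 mm behind it; y points along the fingers, x is the direction in which the jaws open and shut, and the axes are right-handed (so a half turn about y gives the same grasp; the last joint's range is limited). The gripper opens to 85 mm and grips with 20 to 120 N. Pads are 22 mm wide; open, the fingers measure 114 mm over their backs; the gripper's body (76 mm by 85 mm) begins 54 mm behind the grasp point. The pads swing forward as they close: fully open they stand 13 mm farther back than shut.
Start: joints at [0.886, 0.381, 1.297, -0, 1.464, -0.215], TCP at [0.249, 0.49, 0.231] pointing down, gripper open.
Joint ranges: [-3.11, 3.11], [-0.89, 2.33], [0.22, 2.48], [-1.42, 4.56], [0.17, 2.85], [-2.88, 2.88]. Speed limits (rad/s): [2.39, 2.39, 3.14, 3.14, 3.14, 3.14].

INTERFACE

Orientations are given as a rotation vector (axis times angle).
In Python, from station import monitor, optics, workorder gives the robot as it stands.
- The arm moves only by the tool arm_command, never from a script. Its argument "motion" is a list of rows, each a list of 3 entries, a list of its own where there are three numbers: the gripper command: -1 is shut, 1 is fully open, values between are in proportion, then the shift along the tool's x, y, z in cm, then the turn, a rotation vector about the tool's x, y, z in degrees. A call has 1 to 8 rows; each row shifts and turns the pose as measured when the row begins, along the tool's axes as they then stand; what a row does not reach is not made up. A row lasts 1/10 s, in which the tool goes at most 50 mm and 8.59 degrees, less where a joint would pass 70% of its speed; a pose out of reach is approached as far as the arm can. A call is refused whole if a number of a shift passes 5 or a number of a turn 8.59, either way. A call with a gripper value outside its range is refused whole. The fingers move at their own pace and stop on an object; "squeeze" is the grip in N (left out, the last holds). Time passes only in rows, so rows that do not move let the fingers close. It gives the time, the measured TCP pose, the force and the opening at its end, in the units of the state.
- monitor.sense(): the state, without advancing time (a new reading comes with each control period).
- optics.camera(name): name is "scene" or "side" or "wrist"; returns (picture, depth): 480x640x3 uint8, blue, green, red; 480x640 float32, m along the optical axis (not along the pixel's ray), 0 where there is no reading.
- optics.camera_params(name): a dict with "fx", "fy", "cx", "cy" (pixels), "k1" (the pictures are not rectified: a ray, as slopes to the right and down, at radius r is drawn at 1 + k1 r^2 times it, then the intrinsics apply), "rvec" (rotation vector, rad) and "tvec" (3), from world to camera coordinates, as OpenCV has them. Camera axes: x right, y down, z forward; pixel columns grow to the right and rows downward; lengths in m; the calibration is good to about 2 mm. A picture is of the moment at which its call begins: read the wrist's pose just before it. camera_params takes no time and is no camera call; for the wrist camera it gives the pose at the moment of the call.
- workorder.finish_job(): hands the job in, once; it reports no verdict.
The state is a dict: "t": time; "joints": joint angles; "joint_vel": joint speeds; "joint_torque": joint torques, N m; "ee_pos": TCP position; "orientation": TCP orientation; "wrist_force": force on the tool from outside, world axes, zero at the start; "ft_torque": the same for the moment, N m; "gripper_width": finger opening in m.
Only numpy, scipy, OpenCV 4.12 (cv2) and the standard library are available. Lean on these libraries where they do the work, as an engineer would, in place of code of your own. Each camera call takes 0.05 s, during which the arm holds its last target. There are 200 camera calls.

TASK

Without gripping or lifting anything, press the yellow spring bar of the display rail down with a fingertip, and while it is held down push the figurine base by its blue tab along the rail, past the red tooth, to the far end stop. Then let the bar spring back up so that the tooth locks the base in behind the tab. Leave the other things on the desk where they are.

Things in the scene. Friction and masses are not known exactly. Their poses are not given: they have to be found in the camera images.
- rail: Fixed aluminium display rail. Origin: on the desk, under the channel's centreline, level with the red tooth. y axis: slide direction (the base must go to +y); x axis: across, away from the yellow bar; z up. It covers x -81 to +35, y -122 to +78 mm. Channel 53 mm wide, floor at z = 10, side walls to z = 20 mm. Two fixed guide blocks 14 mm high stand just off the yellow bar's ends.
- far_stop (a point): Middle of the inner face of the far end stop, at its top: rail frame x = 0, y = +65, z = 28 mm. The base's origin is at rail y = +15 mm when it touches this stop. A like stop at rail y = -114 mm closes the other end.
- sled: Loose figurine base, about 0.2 kg, low friction: clear acrylic block 50 (x) x 100 (y) x 20 mm in the channel, with a squat toy robot on it, 61 mm high in all. Origin: centre of its underside, 10 mm above the desk. Axes parallel to the rail's within about 2 degrees. Starts at rail y -60 to -20 mm, to end at rail y = +15 mm against the far stop.
- tab (a point): Middle of the top face of the blue tab, over the finger lane of the yellow bar (sled frame x -58.5, y 0, z 28 mm). The tab sticks out of the base's -x side to sled x = -72 mm, is 12 mm thick in y (-6 to +6) and stands 24 to 38 mm above the desk.
- pad (a point): Top of the yellow spring bar, middle of its flat finger lane: rail x -58.5, y -40 mm, 20 mm above the desk when up; sinks with the bar. Lane 32 mm wide (rail x -74.5 to -42.5), 140 mm long (rail y -110 to +30): a fingertip can slide along it, keeping it down, while the finger's side pushes the back (-y) face of the tab.
- tooth (a point): Top centre of the red tooth, fixed on the yellow bar between finger lane and channel: rail x -37.5, y 0 mm, 30 mm above the desk when the bar is up; sinks with it. Tooth 9 (x) x 10 (y) mm, 10 mm higher than the bar. When up it blocks the inner part of the tab by 6 mm of height.
- catch (a joint): How far the yellow bar with its tooth is pressed down, in m: 0 = up (as it rests), 0.012 = bottom stop. Spring force about 3 N at the start of travel and 8 N at the bottom. The tab passes over the tooth only when it is above 0.006. It springs up by itself when let go, if the tab is not over the tooth.
- controller: Red plastic game controller, about 85 x 140 x 38 mm, lying loose on the desk. Origin: centre of its underside. Bystander.
- fidget_cube: Steel fidget cube, 28 mm, loose. Origin: centre of its underside. Bystander.
- pen_cup: Blue ceramic pen cup with pens, 76 mm wide, 95 mm high, pens up to 150 mm, loose. Origin: centre of its underside. Bystander.
- earbud_case: White earbud case, 46 x 60 x 24 mm, loose. Origin: centre of its underside. Bystander.
- mouse: Black computer mouse, 110 x 60 x 32 mm, loose. Origin: centre of its underside. Bystander.

How it is judged:
By the outcome, as a careful person would: the job done as asked, in the order asked, and still so for the second after the job is handed in, with the robot touching nothing.
It also fails if it takes over 34 s, if anything falls off the work surface, if the arm or the gripper's body presses on something with over 40 N, if the wrist force passes 120 N, or if a joint passes its speed limit or range.

## Working session

There is one attempt and no reset: what is moved stays moved. The work goes in short steps, Python scripts to look and compute and a tool call to move; the robot and the scene stay as the last step left them, time stands still between calls to the robot, and variables do not carry over. Pictures are saved under pics/ and viewed, about 8 in all and at most 12, crops included, and the job is handed in when it is done.

Besides the shell and the picture viewer there is one more tool, called after ">>>" in YAML: its name, and indented under it one key for each argument. arm_command: Moves the arm, as the interface text tells. Its arguments: {"type":"object","properties":{"motion":{"type":"array","items":{"type":"array"}},"squeeze":{"type":"number"}},"required":["motion"]}

```bash
ls; mkdir -p pics
cat > h.py <<'E'
import numpy as np, cv2
from station import monitor, optics
from scipy.spatial.transform import Rotation as R
def grab(n):
    p=optics.camera_params(n); im,d=optics.camera(n); return p,im,d
def rays(p,uv):
    uv=np.atleast_2d(uv).astype(float)
    x=np.c_[(uv[:,0]-p['cx'])/p['fx'],(uv[:,1]-p['cy'])/p['fy']]; s=x.copy()
    for _ in range(20): s=x/(1+p['k1']*(s**2).sum(1,keepdims=True))
    M=R.from_rotvec(p['rvec']).as_matrix()
    return -M.T@np.array(p['tvec']), np.c_[s,np.ones(len(s))]@M
def onz(p,uv,z):
    c,r=rays(p,uv); return c+r*((z-c[2])/r[:,2])[:,None]
def cloud(p,d):
    v,u=np.mgrid[:480,:640]; c,r=rays(p,np.c_[u.ravel(),v.ravel()])
    P=(c+r*d.reshape(-1,1)).reshape(480,640,3); P[d<=0]=np.nan; return P
E
python3 - <<'E'
from h import *
s=monitor.sense(); print(s)
ims=[]
for n in ("scene","side"):
    p,im,d=grab(n); np.savez(n,im=im,d=d); print(n,p); cv2.imwrite(f"pics/{n}.png",im)
E
```

```text
pics
{'t': 0.0, 'joints': array([ 8.85707028e-01,  3.81196132e-01,  1.29827930e+00,  2.45709773e-05,
        1.46360376e+00, -2.15323893e-01]), 'joint_vel': array([-0.00012863, -0.00053385,  0.0010277 ,  0.00102047,  0.00134981,
        0.00034066]), 'joint_torque': array([ 4.87647776e-04, -4.48454118e+01, -2.31286705e+01, -1.99832621e-04,
        4.65754070e-03, -2.33508717e-05]), 'ee_pos': array([0.24878596, 0.49017885, 0.23070546]), 'orientation': array([-1.39601897, -0.85550419,  0.85781621]), 'wrist_force': array([0.04898155, 1.00255829, 0.6386873 ]), 'ft_torque': array([-0.00301776,  0.00627103, -0.00639081]), 'gripper_width': 0.08521424684557276}
scene {'fx': 454.8395786902336, 'fy': 454.8395786902336, 'cx': 319.34451901824735, 'cy': 238.5693703776772, 'k1': -0.03500753041825654, 'rvec': array([ 1.04234938,  2.55393584, -0.85537737]), 'tvec': array([ 0.41915636, -0.30353715,  1.2994823 ])}
side {'fx': 493.6830643971846, 'fy': 493.6830643971846, 'cx': 314.7378135040421, 'cy': 239.39067676971723, 'k1': 0.002900978365416245, 'rvec': array([ 0.46727649, -2.79493839,  1.10443375]), 'tvec': array([0.54516812, 0.20099268, 1.02013209])}
```

View pics/scene.png

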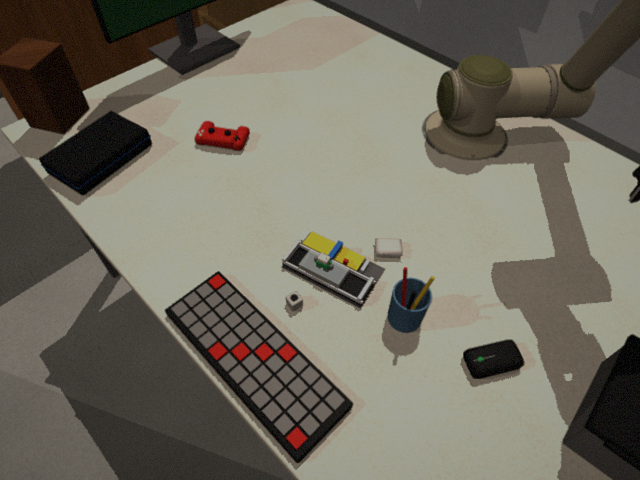

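View pics/side.png

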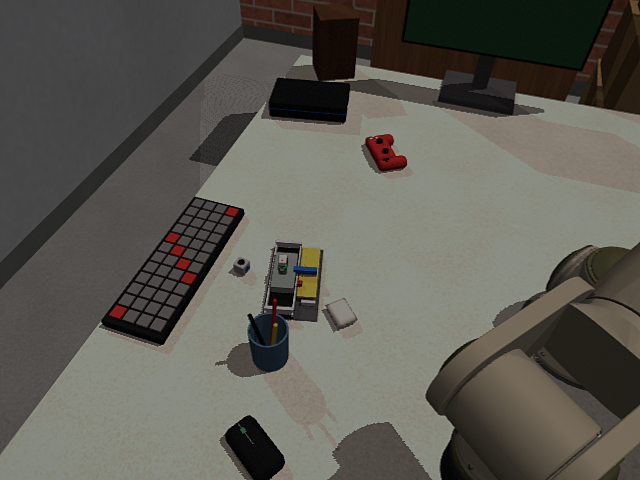

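The scene view shows the rail at about (330,265), with the yellow bar on its robot side, the blue tab at (336,249) and the red tooth at (346,262). In the side view the rail is at (295,280), tab at (305,270). The pen cup stands just beyond the +y end, and the earbud case is beside the bar.

```bash
cat > m.py <<'E'
from h import *
def masks(im):
    h=cv2.cvtColor(im,cv2.COLOR_BGR2HSV); H,S,V=cv2.split(h)
    return dict(yellow=(abs(H.astype(int)-28)<6)&(S>140)&(V>70), blue=(abs(H.astype(int)-108)<10)&(S>150)&(V>60), red=((H<6)|(H>174))&(S>170)&(V>60))
E
python3 - <<'E'
from m import *
box={"scene":(275,225,380,305),"side":(258,235,326,322)}
for n in box:
    z=np.load(n+".npz"); p=optics.camera_params(n); im,d=z['im'],z['d']; P=cloud(p,d)
    a,b,c,e=box[n]; roi=np.zeros(im.shape[:2],bool); roi[b:e,a:c]=1
    for k,m in masks(im).items():
        m&=roi; nl,lab,st,cen=cv2.connectedComponentsWithStats(m.astype(np.uint8))
        print(n,k,[(st[i,4],cen[i].round(1)) for i in range(1,nl) if st[i,4]>4])
        q=P[m]; q=q[~np.isnan(q[:,0])]
        print('  cloud med',np.median(q,0).round(4),'z range',np.percentile(q[:,2],[5,95]).round(3))
        if k=='yellow':
            q=q[abs(q[:,2]-.02)<.005]; r=cv2.minAreaRect((q[:,:2]*1000).astype(np.float32)); print('  rect',r,len(q))
    cv2.imwrite(f"pics/{n}_c.png",cv2.resize(im[b:e,a:c],None,fx=6,fy=6))
E
```

```text
scene yellow [(np.int32(405), array([318.6, 242.9])), (np.int32(360), array([349.9, 257.9]))]
  cloud med [0.5795 0.0261 0.0198] z range [0.017 0.022]
  rect ((579.7994384765625, 34.085567474365234), (43.24143981933594, 140.6758270263672), 14.45622730255127) 758
scene blue [(np.int32(86), array([335.2, 249.4]))]
  cloud med [0.5861 0.0449 0.0379] z range [0.035 0.04 ]
scene red [(np.int32(12), array([345.3, 260.8]))]
  cloud med [0.5872 0.0785 0.0294] z range [0.027 0.031]
side yellow [(np.int32(334), array([310.1, 257.2])), (np.int32(10), array([317.5, 272. ])), (np.int32(207), array([308.7, 289.4]))]
  cloud med [0.5769 0.0133 0.0198] z range [0.017 0.023]
  rect ((578.2645263671875, 35.378700256347656), (41.10676574707031, 140.08399963378906), 14.338281631469727) 549
side blue [(np.int32(93), array([305.1, 268.4]))]
  cloud med [0.5824 0.0457 0.0375] z range [0.035 0.04 ]
side red [(np.int32(14), array([299.4, 281.7])), (np.int32(33), array([274.6, 308.3]))]
  cloud med [0.58   0.2221 0.1159] z range [0.028 0.148]
```

View pics/scene_c.png

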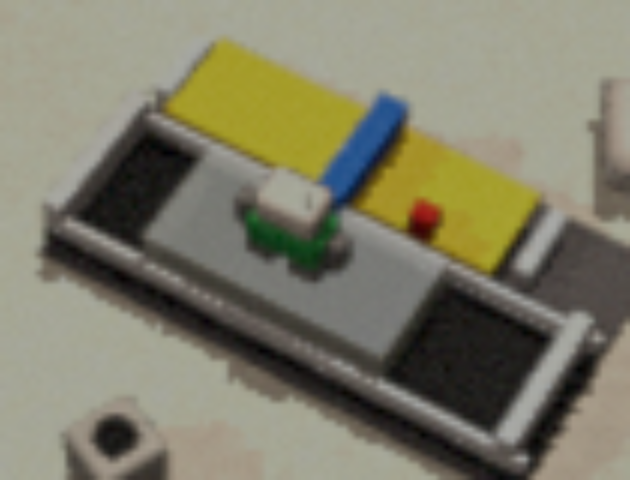

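Tab is at rail y ≈ -31 mm. Next I compute the tool-frame moves to a hover point behind the tab.

```bash
cat > nav.py <<'E'
from h import *
import sys
A=np.deg2rad(14.4); O=np.array([.6215,.087,0])
RR=R.from_euler('z',A).as_matrix()
def W(x,y,z): return O+RR@np.array([x,y,z])/1000
def show(goal_mm=None):
    s=monitor.sense(); T=R.from_rotvec(s['orientation'])
    M=T.as_matrix(); print('t',round(s['t'],2),'rail pos mm',(RR.T@(s['ee_pos']-O)*1000).round(1),'F(rail)',(RR.T@s['wrist_force']).round(1),'w',round(s['gripper_width'],4))
    print('tool axes in rail (cols x,y,z)\n',(RR.T@M).round(3))
    # desired: y down, x along +-rail y
    best=None
    for sg in (1,-1):
        x=sg*RR[:,1]; y=np.array([0,0,-1.]); D=np.c_[x,y,np.cross(x,y)]
        rv=R.from_matrix(M.T@D).as_rotvec(degrees=True)
        if best is None or np.linalg.norm(rv)<np.linalg.norm(best): best=rv
    print('turn needed deg (tool)',best.round(2),'j6',s['joints'].round(3))
    if goal_mm is not None: print('shift cm (tool)',(M.T@(W(*goal_mm)-s['ee_pos'])*100).round(2))
if __name__=="__main__": show([float(a) for a in sys.argv[1:]] or None)
E
python3 nav.py -58.5 -68 100
python3 - <<'E'
from nav import *
for n,b in(("scene",(380,225,410,262)),("scene",(385,275,440,335)),):
    z=np.load(n+".npz"); P=cloud(optics.camera_params(n),z['d'])[b[1]:b[3],b[0]:b[2]].reshape(-1,3); P=P[P[:,2]>.018]
    q=(P-O)@RR*1000; print(np.percentile(q,[2,50,98],0).round())
E
```

```text
t 0.1 rail pos mm [-260.7  483.2  230.8] F(rail) [ 0.5  0.6 -0.1] w 0.085
tool axes in rail (cols x,y,z)
 [[ 0.66  -0.001 -0.751]
 [ 0.751 -0.001  0.66 ]
 [-0.001 -1.     0.   ]]
turn needed deg (tool) [-4.000e-02 -4.132e+01 -7.000e-02] j6 [ 0.886  0.381  1.298 -0.     1.464 -0.215]
shift cm (tool) [-28.03  13.1  -51.58]
[[-154.   40.   18.]
 [-128.   65.   23.]
 [-105.   90.   26.]]
[[-29. 131.  21.]
 [  5. 168.  72.]
 [ 43. 200. 142.]]
```

>>> arm_command:
  motion:
    - [-1, [0, 0, 0], [0, -8.3, 0]]
    - [-1, [0, 0, 0], [0, -8.3, 0]]
    - [-1, [0, 0, 0], [0, -8.3, 0]]
    - [-1, [0, 0, 0], [0, -8.3, 0]]
    - [-1, [0, 0, 0], [0, -8.1, 0]]
    - [-1, [0, 0, 0], [0, 0, 0]]

```text
t: 0.7
ee_pos: [0.2482, 0.4894, 0.2285]
orientation: [-1.065, -1.404, 1.416]
wrist_force: [-0.4, 0.0, 0.1]
gripper_width: 0.0003
```

```bash
python3 nav.py -58.5 -68 150
```

```text
t 0.7 rail pos mm [-261.5  482.6  228.5] F(rail) [-0.3  0.1  0.1] w 0.0003
tool axes in rail (cols x,y,z)
 [[-0.026 -0.005 -1.   ]
 [ 1.    -0.004 -0.026]
 [-0.004 -1.     0.006]]
turn needed deg (tool) [-0.32  1.46 -0.23] j6 [ 0.886  0.383  1.301  0.     1.464 -0.962]
shift cm (tool) [-55.53   7.96 -18.93]
```

>>> arm_command:
  motion:
    - [-1, [-4.5, 0, -1.5], [0, 1.4, 0]]
    - [-1, [-4.5, 0, -1.5], [0, 0, 0]]
    - [-1, [-4.5, 0, -1.5], [0, 0, 0]]
    - [-1, [-4.5, 0, -1.5], [0, 0, 0]]
    - [-1, [-4.5, 0, -1.5], [0, 0, 0]]
    - [-1, [-4.5, 0, -1.5], [0, 0, 0]]
    - [-1, [-4.5, 0, -1.5], [0, 0, 0]]
    - [-1, [-4.5, 0, -1.5], [0, 0, 0]]

```text
t: 1.5
ee_pos: [0.4544, 0.161, 0.2276]
orientation: [-1.092, -1.367, 1.381]
wrist_force: [-1.1, 0.5, 0.3]
gripper_width: 0.0005
```

```bash
python3 nav.py -58.5 -68 120
```

```text
t 1.5 rail pos mm [-143.4  113.2  227.6] F(rail) [-1.   0.7  0.3] w 0.0005
tool axes in rail (cols x,y,z)
 [[ 0.024 -0.007 -1.   ]
 [ 1.    -0.004  0.024]
 [-0.004 -1.     0.007]]
turn needed deg (tool) [-0.41 -1.39 -0.21] j6 [ 0.097  0.268  1.479 -0.005  1.401 -1.7  ]
shift cm (tool) [-17.87  10.76  -9.01]
```

>>> arm_command:
  motion:
    - [-1, [-3.5, 2, -1.8], [0, -1.2, 0]]
    - [-1, [-3.5, 2, -1.8], [0, 0, 0]]
    - [-1, [-3.5, 2, -1.8], [0, 0, 0]]
    - [-1, [-3.5, 2, -1.8], [0, 0, 0]]
    - [-1, [-1.5, 1, -0.8], [0, 0, 0]]
    - [-1, [0, 0, 0], [0, 0, 0]]
    - [-1, [0, 0, 0], [0, 0, 0]]

```text
t: 2.2
ee_pos: [0.5735, 0.0175, 0.1341]
orientation: [-1.099, -1.36, 1.371]
wrist_force: [-0.0, -0.2, -0.4]
gripper_width: 0.0001
```

```bash
python3 nav.py -58.5 -68 60
python3 - <<'E'
from nav import *
p,im,d=grab("wrist"); np.savez("wrist",im=im,d=d); cv2.imwrite("pics/w1.png",im)
E
```

```text
t 2.2 rail pos mm [-63.8 -55.4 134.1] F(rail) [-0.  -0.2 -0.4] w 0.0001
tool axes in rail (cols x,y,z)
 [[ 0.037 -0.006 -0.999]
 [ 0.999 -0.003  0.037]
 [-0.003 -1.     0.006]]
turn needed deg (tool) [-0.34 -2.1  -0.17] j6 [-0.173  0.509  1.379 -0.005  1.257 -1.957]
shift cm (tool) [-1.22  7.41 -0.62]
```

View pics/w1.png

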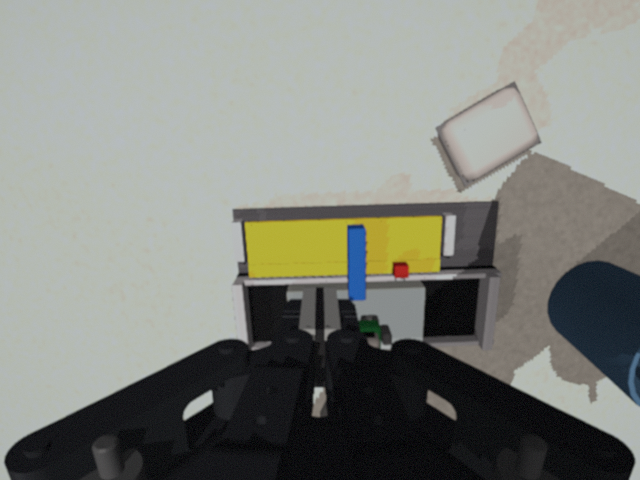

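Wrist view: yellow bar (245–442, 217–277), tab at (357,228–300), tooth (400,270), finger tips at about (300–350, 300). I'll refine the rail and tab poses from this close view.

Run:
```python
from m import *; from nav import *
z=np.load("wrist.npz"); p=optics.camera_params("wrist"); im=z['im']
P=lambda uv,h:(onz(p,uv,h)-O)@RR*1000
for k,h in(("yellow",.02),("red",.03),("blue",.038)):
    m=masks(im)[k].astype(np.uint8); m[:,520:]=0; m[310:]=0
    ys,xs=np.nonzero(m); q=P(np.c_[xs,ys],h)[:,:2]
    r=cv2.minAreaRect(q.astype(np.float32)); print(k,len(q),q.mean(0).round(1),r, np.percentile(q,[1,99],0).round(1).tolist())
```

```text
yellow 9730 [-55.8 -40.1] ((-54.78230667114258, -38.091636657714844), (141.35916137695312, 42.35518264770508), 89.75112915039062) [[-75.5, -107.2], [-34.3, 30.6]]
red 181 [-39.4   1.1] ((-39.56034469604492, 1.1677396297454834), (10.177942276000977, 9.245205879211426), 1.1378148794174194) [[-44.5, -3.5], [-34.6, 5.8]]
blue 1219 [-48.7 -30.8] ((-48.03813552856445, -30.476285934448242), (11.743857383728027, 52.537654876708984), 89.17367553710938) [[-74.1, -36.2], [-22.1, -25.4]]
```

>>> arm_command:
  motion:
    - [-1, [-1.2, 3, -0.4], [0, -2, 0]]
    - [-1, [0, 3, 0], [0, 0, 0]]
    - [-1, [0, 2, 0], [0, 0, 0]]
    - [-1, [0, 1, 0], [0, 0, 0]]
    - [-1, [0, 0, 0], [0, 0, 0]]
    - [-1, [0, 0, 0], [0, 0, 0]]

```text
t: 2.85
ee_pos: [0.5797, 0.0129, 0.0492]
orientation: [-1.086, -1.397, 1.398]
wrist_force: [0.7, -0.8, -0.0]
gripper_width: 0.0001
```

```bash
python3 nav.py -60 -68 20
```

```text
t 2.85 rail pos mm [-58.9 -61.4  49.2] F(rail) [ 0.5 -0.9 -0. ] w 0.0001
tool axes in rail (cols x,y,z)
 [[-0.005  0.005 -1.   ]
 [ 1.    -0.007 -0.005]
 [-0.007 -1.    -0.005]]
turn needed deg (tool) [ 0.26  0.27 -0.4 ] j6 [-0.18   0.617  1.465 -0.005  1.052 -2.004]
shift cm (tool) [-0.64  2.93  0.13]
```

>>> arm_command:
  motion:
    - [-1, [-0.7, 1, 0.1], [0, 0, -0.4]]
    - [-1, [0, 1, 0], [0, 0, 0]]
    - [-1, [0, 0.5, 0], [0, 0, 0]]
    - [-1, [0, 0.5, 0], [0, 0, 0]]
    - [-1, [0, 0.5, 0], [0, 0, 0]]
    - [-1, [0, 0, 0], [0, 0, 0]]

```text
t: 3.45
ee_pos: [0.5823, 0.0052, 0.0146]
orientation: [-1.085, -1.403, 1.391]
wrist_force: [-1.0, -0.2, 4.0]
gripper_width: -0.0002
```

```bash
python3 nav.py -60 -68 9
```

```text
t 3.45 rail pos mm [-58.3 -69.5  14.6] F(rail) [-1.   0.1  4. ] w -0.0002
tool axes in rail (cols x,y,z)
 [[-0.005  0.01  -1.   ]
 [ 1.    -0.002 -0.005]
 [-0.002 -1.    -0.01 ]]
turn needed deg (tool) [ 0.55  0.27 -0.1 ] j6 [-0.195  0.667  1.489  0.003  0.975 -2.024]
shift cm (tool) [0.15 0.56 0.17]
```

>>> arm_command:
  motion:
    - [-1, [0, 0.4, 0], [0, 0, 0]]
    - [-1, [0, 0.3, 0], [0, 0, 0]]
    - [-1, [0, 0.1, 0], [0, 0, 0]]
    - [-1, [0, 0, 0], [0, 0, 0]]

```text
t: 3.85
ee_pos: [0.5824, 0.0052, 0.0085]
orientation: [-1.086, -1.403, 1.392]
wrist_force: [-3.0, -0.0, 7.5]
gripper_width: -0.0001
```

```bash
python3 nav.py -60 -3 9
```

```text
t 3.85 rail pos mm [-58.2 -69.5   8.5] F(rail) [-2.9  0.7  7.5] w -0.0001
tool axes in rail (cols x,y,z)
 [[-0.005  0.01  -1.   ]
 [ 1.    -0.003 -0.005]
 [-0.003 -1.    -0.01 ]]
turn needed deg (tool) [ 0.58  0.3  -0.16] j6 [-1.950e-01  6.760e-01  1.494e+00  2.000e-03  9.610e-01 -2.024e+00]
shift cm (tool) [ 6.65 -0.07  0.14]
```

>>> arm_command:
  motion:
    - [-1, [0.6, 0, 0], [0, 0, 0]]
    - [-1, [0.6, 0, 0], [0, 0, 0]]
    - [-1, [0.6, 0, 0], [0, 0, 0]]
    - [-1, [0, 0, 0], [0, 0, 0]]

```text
t: 4.25
ee_pos: [0.581, 0.0203, 0.0121]
orientation: [-1.097, -1.407, 1.393]
wrist_force: [-3.4, 3.1, 5.5]
gripper_width: 0.0002
```

```bash
python3 nav.py -60 -3 9
```

```text
t 4.25 rail pos mm [-55.8 -54.5  12.1] F(rail) [-2.5  3.8  5.5] w 0.0002
tool axes in rail (cols x,y,z)
 [[-0.005  0.018 -1.   ]
 [ 1.    -0.011 -0.005]
 [-0.011 -1.    -0.018]]
turn needed deg (tool) [ 1.03  0.31 -0.61] j6 [-0.168  0.667  1.502 -0.003  0.952 -1.993]
shift cm (tool) [5.16 0.24 0.4 ]
```

>>> arm_command:
  motion:
    - [-1, [0, 0.4, 0.2], [0.5, 0, -0.3]]
    - [-1, [0.5, 0.15, 0.1], [0.1, 0, -0.1]]
    - [-1, [0.5, 0.15, 0.1], [0.1, 0, -0.1]]
    - [-1, [0, 0.1, 0], [0, 0, 0]]

```text
t: 4.65
ee_pos: [0.5794, 0.0274, 0.0084]
orientation: [-1.096, -1.407, 1.393]
wrist_force: [-4.9, 2.3, 6.8]
gripper_width: -0.0001
```

```bash
python3 nav.py -60 -3 9
python3 - <<'E'
from nav import *
p,im,d=grab("side"); cv2.imwrite("pics/s2.png",cv2.resize(im[215:335,240:400],None,fx=4,fy=4))
E
```

```text
t 4.65 rail pos mm [-55.6 -47.3   8.4] F(rail) [-4.1  3.5  6.8] w -0.0001
tool axes in rail (cols x,y,z)
 [[-0.006  0.018 -1.   ]
 [ 1.    -0.009 -0.006]
 [-0.009 -1.    -0.018]]
turn needed deg (tool) [ 1.01  0.34 -0.54] j6 [-0.156  0.671  1.508 -0.002  0.943 -1.983]
shift cm (tool) [ 4.43 -0.11  0.41]
```

View pics/s2.png

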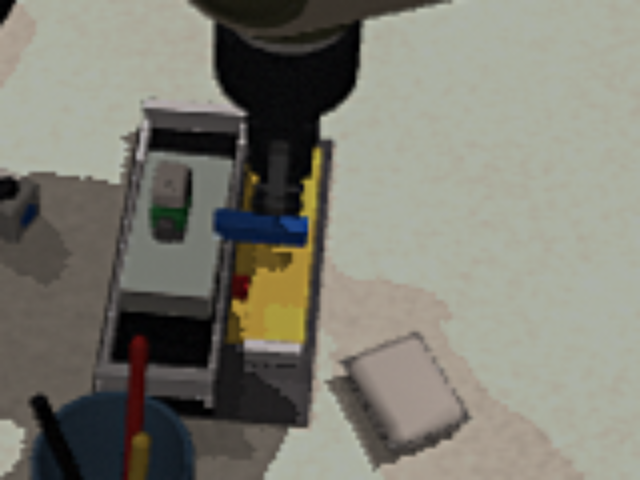

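The finger is behind the tab (220–305, 225) with the bar pressed; the tooth (240,287) is ahead. The finger has drifted toward the tooth side, so I'll correct outward while pushing.

>>> arm_command:
  motion:
    - [-1, [0.2, 0.1, 0.5], [0.5, 0, -0.3]]
    - [-1, [0.5, 0.15, 0.4], [0.5, 0, -0.2]]
    - [-1, [0.6, 0.15, 0.3], [0.2, 0, -0.1]]
    - [-1, [0, 0.1, 0], [0, 0, 0]]

```text
t: 5.1
ee_pos: [0.5721, 0.034, 0.0085]
orientation: [-1.095, -1.405, 1.395]
wrist_force: [-4.7, 3.5, 6.9]
gripper_width: 0.0004
```

```bash
python3 nav.py -60 -3 9
```

```text
t 5.1 rail pos mm [-61.  -39.    8.5] F(rail) [-3.7  4.6  6.9] w 0.0004
tool axes in rail (cols x,y,z)
 [[-0.006  0.015 -1.   ]
 [ 1.    -0.01  -0.006]
 [-0.01  -1.    -0.015]]
turn needed deg (tool) [ 0.87  0.32 -0.57] j6 [-0.146  0.663  1.527 -0.004  0.934 -1.971]
shift cm (tool) [ 3.6  -0.09 -0.12]
```

>>> arm_command:
  motion:
    - [-1, [0.6, 0.1, 0], [0.2, 0, -0.2]]
    - [-1, [0.6, 0.15, 0.1], [0.2, 0, -0.2]]
    - [-1, [0.6, 0.15, 0.1], [0.2, 0, -0.2]]
    - [-1, [0, 0.1, 0], [0, 0, 0]]

```text
t: 5.5
ee_pos: [0.5699, 0.047, 0.008]
orientation: [-1.094, -1.404, 1.396]
wrist_force: [-6.5, 4.6, 10.5]
gripper_width: 0.0001
```

```bash
python3 nav.py -60 -3 9
```

```text
t 5.5 rail pos mm [-59.9 -25.9   8. ] F(rail) [-5.1  6.1 10.5] w 0.0001
tool axes in rail (cols x,y,z)
 [[-0.006  0.014 -1.   ]
 [ 1.    -0.01  -0.006]
 [-0.01  -1.    -0.014]]
turn needed deg (tool) [ 0.81  0.35 -0.58] j6 [-0.123  0.663  1.53  -0.005  0.932 -1.948]
shift cm (tool) [ 2.29 -0.13 -0.01]
```

>>> arm_command:
  motion:
    - [-1, [0.6, 0.05, 0.05], [0.2, 0, -0.2]]
    - [-1, [0.6, 0.1, 0.1], [0.2, 0, -0.2]]
    - [-1, [0.6, 0.1, 0.1], [0.2, 0, -0.2]]
    - [-1, [0, 0.05, 0], [0, 0, 0]]

```text
t: 5.9
ee_pos: [0.5668, 0.0606, 0.0088]
orientation: [-1.091, -1.404, 1.396]
wrist_force: [-4.2, 2.7, 6.8]
gripper_width: 0.0003
```

```bash
python3 nav.py -60 -3 9
python3 - <<'E'
from nav import *
p,im,d=grab("side"); cv2.imwrite("pics/s3.png",cv2.resize(im[215:335,240:400],None,fx=4,fy=4))
E
```

```text
t 5.9 rail pos mm [-59.6 -11.9   8.8] F(rail) [-3.4  3.7  6.8] w 0.0003
tool axes in rail (cols x,y,z)
 [[-0.007  0.012 -1.   ]
 [ 1.    -0.009 -0.007]
 [-0.009 -1.    -0.012]]
turn needed deg (tool) [ 0.71  0.38 -0.5 ] j6 [-0.099  0.66   1.533 -0.005  0.934 -1.925]
shift cm (tool) [ 0.89 -0.03  0.04]
```

View pics/s3.png

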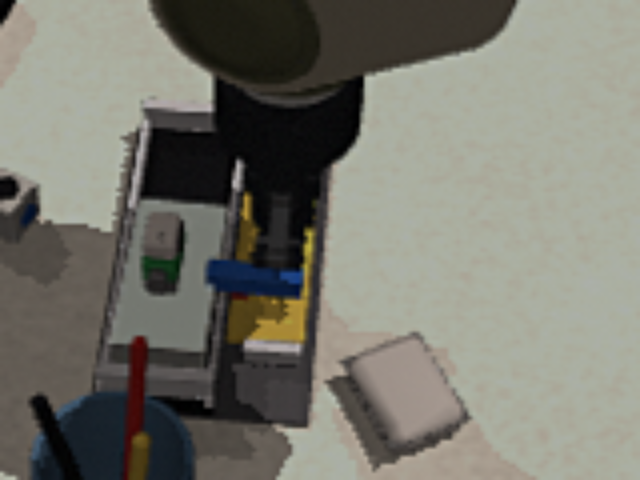

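The tab (210–300, 278) is now over the sunken tooth (238,295). Still held down; continuing to the stop.

>>> arm_command:
  motion:
    - [-1, [0.6, 0.1, 0.05], [0.2, 0, -0.2]]
    - [-1, [0.6, 0.15, 0.1], [0.2, 0, -0.2]]
    - [-1, [0.5, 0.15, 0.1], [0.2, 0, -0.2]]
    - [-1, [0.4, 0.1, 0.1], [0, 0, 0]]

```text
t: 6.35
ee_pos: [0.5647, 0.0701, 0.0088]
orientation: [-1.1, -1.402, 1.405]
wrist_force: [0.6, -23.3, 6.1]
gripper_width: -0.0
```

```bash
python3 nav.py -60 -3 9
```

```text
t 6.35 rail pos mm [-59.2  -2.3   8.8] F(rail) [ -5.2 -22.8   6.1] w -0.0
tool axes in rail (cols x,y,z)
 [[-0.009  0.013 -1.   ]
 [ 1.    -0.02  -0.009]
 [-0.02  -1.    -0.013]]
turn needed deg (tool) [ 0.76  0.5  -1.14] j6 [-0.078  0.658  1.538 -0.018  0.927 -1.898]
shift cm (tool) [-0.07 -0.02  0.08]
```

The y force of -23 N shows the base is against the far stop. I'll ease off slightly, look, then release.

>>> arm_command:
  motion:
    - [-1, [-0.1, 0.1, 0], [0, 0, 0]]
    - [-1, [-0.2, 0.1, 0], [0, 0, 0]]
    - [-1, [0, 0, 0], [0, 0, 0]]

```text
t: 6.65
ee_pos: [0.5664, 0.0665, 0.0093]
orientation: [-1.103, -1.403, 1.403]
wrist_force: [-3.0, -0.9, 6.8]
gripper_width: 0.0001
```

```bash
python3 nav.py -60 -6 50
python3 - <<'E'
from nav import *
p,im,d=grab("side"); cv2.imwrite("pics/s4.png",cv2.resize(im[215:335,240:400],None,fx=4,fy=4))
E
```

```text
t 6.65 rail pos mm [-58.5  -6.2   9.3] F(rail) [-3.1 -0.1  6.8] w 0.0001
tool axes in rail (cols x,y,z)
 [[-0.007  0.016 -1.   ]
 [ 1.    -0.021 -0.007]
 [-0.021 -1.    -0.016]]
turn needed deg (tool) [ 0.94  0.41 -1.18] j6 [-0.084  0.658  1.536 -0.018  0.925 -1.903]
shift cm (tool) [-0.07 -4.08  0.09]
```

View pics/s4.png

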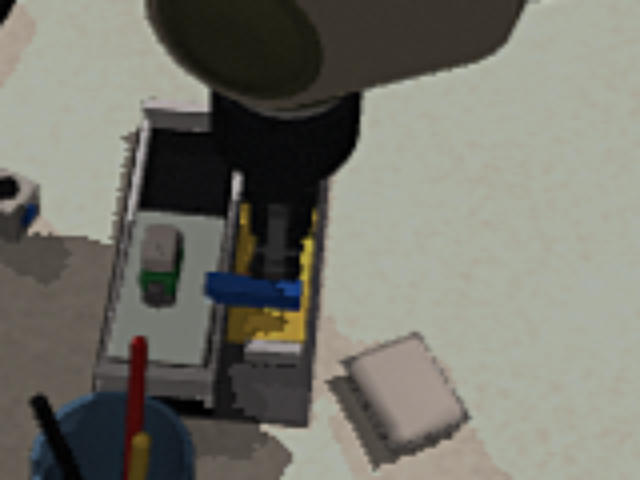

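The base's front edge reaches the far stop; the tab (205–300, 290) is past the tooth, which it now hides. Lifting straight up.

>>> arm_command:
  motion:
    - [-1, [-0.1, -1, 0], [0, 0, 0]]
    - [-1, [-0.1, -1.5, 0], [0, 0, 0]]
    - [-1, [-0.1, -3, 0], [0, 0, 0]]
    - [-1, [-0.1, -4, 0], [0, 0, 0]]
    - [-1, [-3, -4, 2], [0, 0, 0]]
    - [-1, [-4, -3, 4], [0, 0, 0]]
    - [-1, [-4, 0, 4], [0, 0, 0]]
    - [-1, [0, 0, 0], [0, 0, 0]]

```text
t: 7.5
ee_pos: [0.5043, -0.0516, 0.1747]
orientation: [-1.106, -1.406, 1.407]
wrist_force: [-0.6, 0.7, 0.1]
gripper_width: -0.0001
```

Run:
```python
from m import *; from nav import *
show()
P={}
for n in("scene","side"):
    p,im,d=grab(n); cv2.imwrite(f"pics/f_{n}.png",im)
    C=cloud(p,d); z=np.load(n+".npz"); 
    b={"scene":(275,225,380,305),"side":(258,235,326,300)}[n]
    for k,m in masks(im).items():
        r=np.zeros_like(m); r[b[1]:b[3],b[0]:b[2]]=1; m&=r
        q=(C[m]-O)@RR*1000; q=q[~np.isnan(q[:,0])]
        if len(q): print(n,k,len(q),np.median(q,0).round(1))
a=cv2.imread("pics/f_scene.png")[220:340,270:430]; b=cv2.imread("pics/f_side.png")[215:335,240:400]
cv2.imwrite("pics/f.png",cv2.resize(np.hstack([a,b]),None,fx=2.5,fy=2.5))
```

```text
t 7.5 rail pos mm [-148.  -105.1  174.7] F(rail) [-0.4  0.8  0.1] w -0.0001
tool axes in rail (cols x,y,z)
 [[-0.011  0.018 -1.   ]
 [ 1.    -0.025 -0.011]
 [-0.025 -1.    -0.018]]
turn needed deg (tool) [ 1.04  0.64 -1.41] j6 [-0.33   0.346  1.528 -0.011  1.238 -2.16 ]
scene yellow 365 [-57.2 -57.4  19.9]
scene blue 86 [-43.7  16.2  37.9]
scene red 14 [-34.2   0.2  29.6]
side yellow 122 [-68.9 -58.3  20.2]
side blue 90 [-47.   17.3  38.1]
side red 11 [-37.2   1.1  30.7]
```

View pics/f.png

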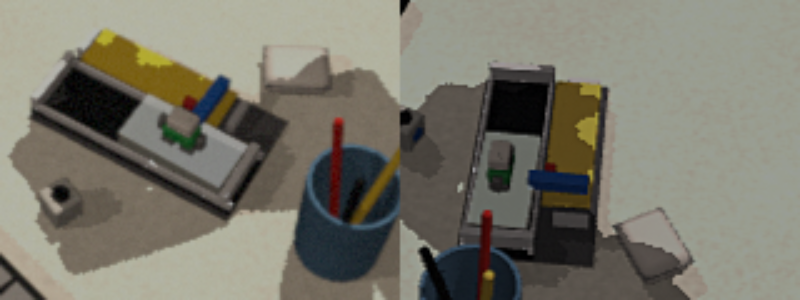

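The base is against the far stop: the tab reads rail y ≈ +16 to +17 mm in a frame with a known offset of about +1 mm. The red tooth is back up at z ≈ 30 mm behind the tab, and the bystanders are where they were. Handing in.

```bash
python3 -c "
from station import workorder; print(workorder.finish_job())"
```

```text
the job is handed in; nothing more can be done
None
```

The figurine base is at the far end stop with the red tooth locked up behind its tab, and I have handed the job in. I pressed the yellow bar down about 11 mm with the shut fingertips and slid them along the lane. They pushed the blue tab past the tooth until the base met the stop, with a reaction of about 23 N. I then backed off about 4 mm, lifted clear and moved the arm away. This used about 7.6 s of the 34 s.

**Last checks, from both fixed cameras:**
- **Base:** the tab reads rail y +16 to +17 mm, against +15 mm expected. My rail frame reads about 1 mm high in y, as the tooth also showed.
- **Bar and tooth:** the tooth top is at about 30 mm and the bar at about 20 mm, so both are fully up.
- **Bystanders:** the fidget cube, pen cup and earbud case look unmoved in the final crops. The controller and mouse were outside those crops, and the arm never came near them.
- **Robot:** it is touching nothing, and the wrist force is under 1 N.

**What disagreed:**
- **Wrist force during the slide:** the y force read a few newtons in the push direction rather than against it, until the base hit the stop. I did not find out why.
- **Early in the slide:** before the fingers had pushed the tab, the bar briefly rose to about 8 mm of press. The fingers also drifted about 3 mm towards the tooth. I corrected both before the tab reached the tooth.

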